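# Park the spring pin, open the block rack and complete the row

### The arm

A 7-joint arm with a two-finger parallel gripper is mounted at the origin on the work surface; the furniture and walls round the work are solid. World frame = base frame: x ahead of the robot, y to its left, z up, the work surface at z = 0. Lengths are in m, angles in rad, forces in N, time in s.
With the tool pointing down it reaches from about 0.4 to 0.9 m from the base axis. Payload 5.5 kg.
Tool frame: the origin (TCP) lies at the very end of the fingers, on their centre line; the grasp point (between the pads) lies 19 mm behind it; z points along the fingers, y is the line along which they close (so a half turn about z gives the same grasp; the last joint's range is limited). The gripper opens to 92 mm and grips with 3 to 60 N. Pads are 19 mm wide; open, the fingers measure 130 mm over their backs; the gripper's body (75 mm by 190 mm) begins 47 mm behind the grasp point.
Start: joints at [1.474, 0.501, -0.427, 1.55, 0.221, 1.138, -0.21], TCP at [0.229, -0.608, 0.227] pointing down, gripper open.
Joint ranges: [-2.88, 2.88], [-0.31, 2.03], [-1.54, 1.56], [0.2, 2.42], [-1.41, 4.55], [0.19, 2.02], [-2.57, 2.57]. Speed limits (rad/s): [2.57, 2.57, 3.14, 3.14, 3.14, 3.14, 3.14].

### API

Orientations are given as [roll, pitch, yaw] about the fixed x, y, z axes, in that order (R = Rz(yaw) Ry(pitch) Rx(roll)).
In Python, from station import ctrl gives the robot as it stands.
- The arm moves only by the tool jog_arm, never from a script. Its argument "rows" is a list of rows, each an object of numbers: "x", "y", "z": the shift along the tool's x, y, z in units of 50 mm (1.0 is 50 mm); "yaw": the turn about the tool's z in rad; "hand": the finger opening in mm, from 0 to 91.8. In form: [{"x": .., "y": .., "z": .., "yaw": .., "hand": ..}, ...]. A call has 1 to 5 rows; each row is the pose to reach, as a shift and turn from the pose commanded when the call began, along the tool's axes at that moment; what a row does not reach only later rows make up. A row lasts 1/8 s, in which the tool goes at most 62.5 mm and 10.7 degrees, less where a joint would pass 70% of its speed; a pose out of reach is approached as far as the arm can. A call with a gripper value outside its range is refused whole. The fingers move at their own pace and stop on an object; "newtons" is the grip in N (left out, the last holds). Time passes only in rows, so rows that repeat a pose let the fingers close. It gives the time, the measured TCP pose, the force, the opening and the grip force at its end, in the units of the state.
- ctrl.sense(): the state, without advancing time (a new reading comes with each control period).
- ctrl.read_camera(name): name is "side" or "top"; returns a dict with "img" (480x640x3 uint8, red, green, blue), "depth" (480x640 float32, m along the optical axis (not along the pixel's ray), 0 where there is no reading), "fx", "fy", "cx", "cy" (pixels), "k1" (the pictures are not rectified: a ray, as slopes to the right and down, at radius r is drawn at 1 + k1 r^2 times it, then the intrinsics apply), "eye" and "rotation" of the camera in the world. Camera axes: x right, y down, z forward; pixel columns grow to the right and rows downward; lengths in m; the calibration is good to about 2 mm. A picture is of the moment at which its call begins.
- ctrl.sign_off(): hands the job in; it is judged then, once.
The state is a dict: "time_s": time; "qpos": joint angles; "qvel": joint speeds; "joint_efforts": joint torques, N m; "tool_pos": TCP position; "tcp_rot": TCP orientation; "contact_force": force on the tool from outside, world axes, zero at the start; "torque": the same for the moment, N m; "gripper_width": opening from 0.0 (shut) to 1.0 (fully open); "finger_force": force on a finger pad.
Only numpy, scipy, OpenCV 4.12 (cv2) and the standard library are available. Lean on these libraries where they do the work, as an engineer would, in place of code of your own. Each camera call takes 0.05 s, during which the arm holds its last target. There are 200 camera calls.

### The job

On the block rack, pull the slanted spring pin straight out by its handle, turn the handle until it drops into its rest notch and let go, so that the pin stays out by itself. Then slide the rack's upright stop all the way back, away from the row, and stand the loose setup block on end in the row: close beside the nearest of the two blocks, square to it and in line with it. Leave the pin parked out, the stop back and the other two blocks standing in their places, and do not shift the things lying around.

Things in the scene. Friction and masses are not known exactly. Their poses are not given: they have to be found in the camera images.
- rack: Block rack: grey steel base, 130 x 280 mm, fixed on the table. Origin on the table near its middle; x to its back (away from the robot), y to its left end with a 75 mm high end plate, z up. Blocks stand in a row along y on a floor 12 mm high, row's middle line at x = +22 mm; behind them a 24 mm high lip (face at x = +52 mm), in front (x below -30 mm) a strip 37 mm and the pin's bracket 47 mm high.
- handle_grip (a point): Middle of the spring pin's black bar handle at the rack's front, 76 mm up when in. Bar: 64 mm long (own x), 12 mm thick (own y, grip across this), 22 mm high (own z). Own z is the pin's axis, pointing out: it leans 35 degrees from vertical toward the rack's front. With the pin in, the bar lies along the slope. From 28 mm below this point a slotted collar 34 mm across: keep fingertips above it.
- pin (a joint): Travel of the spring pin in m: 0 = fully in (stop locked), 0.018 = fully out. A spring pulls it in with about 7 N (in) to 11 N (out). A cross bar under the handle lies in the collar's deep slot and cannot turn until the pin is out by more than 0.014; parked in the rest notch it stands at about 0.010.
- pin_handle (a joint): Turn of the handle in rad, clockwise as seen looking onto the handle from its outer end: 0 = in line with the deep slots, 1.15 = over the rest notch, end stop at 1.22. It can turn only while the pin is pulled out.
- stop_grip (a point): Grip point on the rack's upright aluminium stop, 118 mm above the table, 17 mm below the top of its tab. The tab is 12 mm thick along the rack's y (grip it across this), 36 mm wide along x, and stands clear of the blocks from 88 to 135 mm above the table. Axes as the rack's.
- stop (a joint): Travel of the stop in m: 0 = closed, beside the row, locked by the pin; 0.09 = fully back (it slides along the rack's -y, friction about 2 N). Closed, it stands where the third block belongs.
- loose_block_mid (a point): Middle of the loose steel setup block (with round bores), 0.6 kg, that stands on end on the table to the left of the robot: 76 mm high (own y, up), 51 mm (own z, level; grip it across this) by 26 mm (own x, level). It may point any way round.
- row_block_1_mid (a point): Middle of the equal block that stands in the rack next to the end plate, its 26 mm (own x) along the row, its 51 mm (own z) along the rack's x.
- row_block_2_mid (a point): Middle of the equal block that stands second in the row, nearest the stop; the same axes: own x along the row, toward the end plate; own z to the back of the rack; own y up. The loose block belongs on its other side, toward the stop, with its middle 27 to 35 mm from this one's.
- angle_coupon: Bystander: a steel angle, 30 x 90 x 34 mm, on the table near the loose block. Leave it.
- tape_measure: Bystander: a yellow tape measure, 70 x 82 x 32 mm, on the table near the loose block. Leave it.
Things that resemble listed ones, but are neither listed nor needed, are in the scene too. Leave any red look-alike of the part that bears loose_block_mid alone.

How it is judged:
By the outcome, as a careful person would: the job done as asked, in the order asked, and still so for the second after the job is handed in, with the robot touching nothing.
It also fails if it takes over 61 s, if anything falls off the work surface, if the arm or the gripper's body presses on something with over 40 N, if the wrist force passes 120 N, or if a joint passes its speed limit or range.

## Working session

There is one attempt and no reset: what is moved stays moved. The work goes in short steps, Python scripts to look and compute and a tool call to move; the robot and the scene stay as the last step left them, time stands still between calls to the robot, and variables do not carry over. Pictures are saved under pics/ and viewed, at most 10 in all, crops included, and the job is handed in when it is done.

Besides the shell and the picture viewer there is one more tool, called after "Call:" as name([rows], argument=value, ...), one row to a line, values as JSON. jog_arm: Moves the arm, as the interface text tells. Its arguments: {"type":"object","properties":{"rows":{"type":"array"},"newtons":{"type":"number"}},"required":["rows"]}

```bash
mkdir -p pics; ls; cat > h.py <<'E'
import numpy as np, cv2, pickle
from scipy.spatial.transform import Rotation as Ro
def cloud(c):
    v,u=np.mgrid[0:480,0:640].astype(np.float64)
    K=np.array([[c['fx'],0,c['cx']],[0,c['fy'],c['cy']],[0,0,1]])
    p=cv2.undistortPoints(np.stack([u.ravel(),v.ravel()],1)[:,None],K,np.array([c['k1'],0,0,0,0.])).reshape(480,640,2)
    d=c['depth'][...,None]
    P=np.concatenate([p*d,d],2)@np.array(c['rotation']).T+np.array(c['eye'])
    P[c['depth']==0]=np.nan
    return P
def save(c,n,box=None,s=1):
    im=c['img']
    if box: im=im[box[1]:box[3],box[0]:box[2]]
    im=cv2.resize(im,None,fx=s,fy=s,interpolation=cv2.INTER_CUBIC)
    cv2.imwrite('pics/'+n+'.png',im[...,::-1])
E
python3 - <<'E'
from h import *
from station import ctrl
for n in ('side','top'):
    c=ctrl.read_camera(n); save(c,n+'0'); pickle.dump(c,open(n+'.pkl','wb'))
    print(n,c['eye'],np.round(c['rotation'],3).tolist(),c['fx'],c['k1'])
s=ctrl.sense(); print(s)
E
```

```text
pics
side [0.40362852 0.89251516 0.61485507] [-2.229, -0.021, -3.015] 605.208350561428 -0.09713950297752579
top [0.36732969 0.21031193 0.95087091] [-3.016, -0.017, -1.543] 504.5353570008786 -0.1367189818902445
{'time_s': 0.1, 'qpos': array([ 1.47420477,  0.50176142, -0.42683529,  1.55135722,  0.22081462,
        1.13831748, -0.21027755]), 'qvel': array([ 0.00038081, -0.00244286, -0.00087231, -0.00326889, -0.00071477,
        0.00078596,  0.00044229]), 'joint_efforts': array([-1.08913647e-02, -5.67874289e+01, -5.83823338e+00, -2.79916835e+01,
       -6.90053729e-02,  2.40632007e-02,  5.23606025e-05]), 'tool_pos': array([ 0.22859901, -0.60778581,  0.22577505]), 'tcp_rot': array([-3.13981045e+00, -5.80583556e-05,  3.59895150e-01]), 'contact_force': array([ 0.41603923, -0.48350261, -0.60810253]), 'torque': array([ 0.03745684, -0.00444307, -0.02624512]), 'finger_force': 0.0, 'gripper_width': 1.003105395322678}
```

View pics/side0.png

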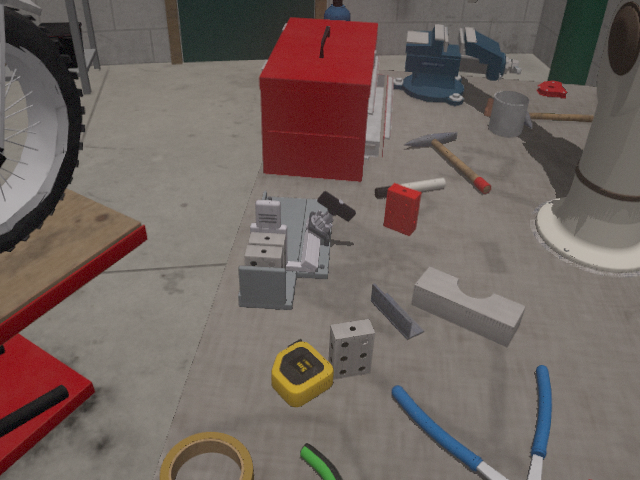

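View pics/top0.png

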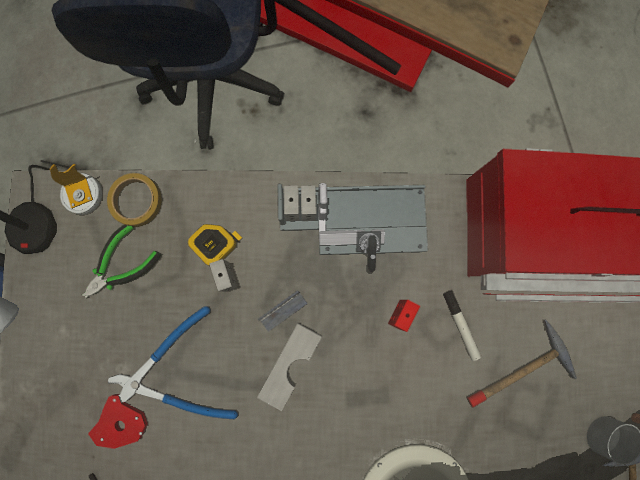

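The top view shows the rack at cols 278–427, rows 183–255, with its end plate at col 281. The row blocks are at (291,200) and (308,200), the stop tab at (322,198) and the handle bar at (371,254).

These could be taken for the loose block:
- grey block with bores, top (221,275) / side (350,350)
- red block, top (404,315) / side (402,210)
- grey half-round block, top (290,367)
- row blocks (291,200) and (308,200)

I choose the one at (221,275): grey, standing on end, bored, near the tape measure and angle.

```bash
sed -i "s/np.array(c\['rotation'\]).T/Ro.from_euler('xyz',c['rotation']).as_matrix().T/" h.py
python3 - <<'E'
from h import *
t=pickle.load(open('top.pkl','rb')); s=pickle.load(open('side.pkl','rb'))
P=cloud(t); S=cloud(s)
print('table',P[300,350],S[300,200])
def rect(P,c,box,lo,hi,n,col=None):
    m=np.zeros((480,640),bool); m[box[1]:box[3],box[0]:box[2]]=1
    m&=(P[...,2]>lo)&(P[...,2]<hi)
    if col is not None: m&=col(c['img'].astype(int))
    q=P[m]
    if len(q)<4: print(n,len(q)); return
    print(n,len(q),'mean',q.mean(0).round(4),cv2.minAreaRect((q[:,:2]*1000).astype(np.float32)))
    return q
rect(P,t,(195,250,240,300),.066,.086,'loose top')
rect(S,s,(320,310,385,385),.066,.086,'loose side')
rect(P,t,(270,175,335,235),.08,.1,'row top')
rect(S,s,(235,190,300,290),.08,.1,'row side')
rect(P,t,(300,170,340,235),.105,.15,'stop top')
rect(S,s,(235,190,300,290),.105,.15,'stop side')
dk=lambda i:i.max(2)<75
rect(P,t,(355,225,390,280),.05,.13,'handle top',dk)
rect(S,s,(310,185,360,225),.05,.15,'handle side',dk)
rect(P,t,(270,175,440,265),.005,.03,'rack base')
rect(P,t,(270,170,290,235),.06,.08,'endplate')
a=cv2.resize(t['img'][170:280,265:435],None,fx=4,fy=4,interpolation=2)
b=cv2.resize(s['img'][180:310,230:370],None,fx=4,fy=4,interpolation=2)[:440]
d=cv2.resize(s['img'][310:390,315:390],None,fx=3,fy=3,interpolation=2)
o=np.zeros((600,800,3),np.uint8); a=cv2.resize(a,(400,259)); b=cv2.resize(b,(400,371)); o[:259,:400]=a;o[:371,400:]=b;o[300:540,0:225]=d
cv2.imwrite('pics/crop1.png',o[...,::-1])
E
```

```text
table [0.37280993 0.13014692 0.00082008] [ 0.96389802 -0.59852742 -0.84910703]
loose top 446 mean [0.4093 0.3623 0.0756] ((409.2762451171875, 362.95751953125), (51.10346984863281, 26.46190071105957), 20.279735565185547)
loose side 853 mean [0.4112 0.3686 0.0746] ((410.9604797363281, 365.7093811035156), (51.86045837402344, 30.000328063964844), 21.819358825683594)
row top 882 mean [0.542  0.2272 0.0882] ((544.197998046875, 221.5113983154297), (52.54778289794922, 72.29631042480469), 3.492661476135254)
row side 1407 mean [0.5454 0.2261 0.0884] ((546.048583984375, 223.42453002929688), (53.40248107910156, 75.44281005859375), 4.324385166168213)
stop top 187 mean [0.5445 0.1904 0.131 ] ((546.1499633789062, 190.50856018066406), (35.86804962158203, 12.925920486450195), 3.0426204204559326)
stop side 525 mean [0.5475 0.1959 0.1228] ((548.3551635742188, 193.4020538330078), (36.71699142456055, 14.960556030273438), 2.6193814277648926)
handle top 254 mean [0.4541 0.1018 0.0842] ((459.4572448730469, 99.52433013916016), (18.220947265625, 70.97127532958984), 85.77985382080078)
handle side 518 mean [0.4566 0.1067 0.0785] ((455.5880126953125, 105.54830932617188), (59.2379035949707, 16.265947341918945), 6.863472938537598)
rack base 6729 mean [0.5288 0.0969 0.0134] ((534.3309326171875, 131.5484161376953), (148.60055541992188, 303.3599853515625), 3.2421882152557373)
endplate 184 mean [0.5398 0.2637 0.0733] ((542.1304931640625, 258.1510009765625), (64.96930694580078, 21.333457946777344), 5.199639797210693)
```

View pics/crop1.png

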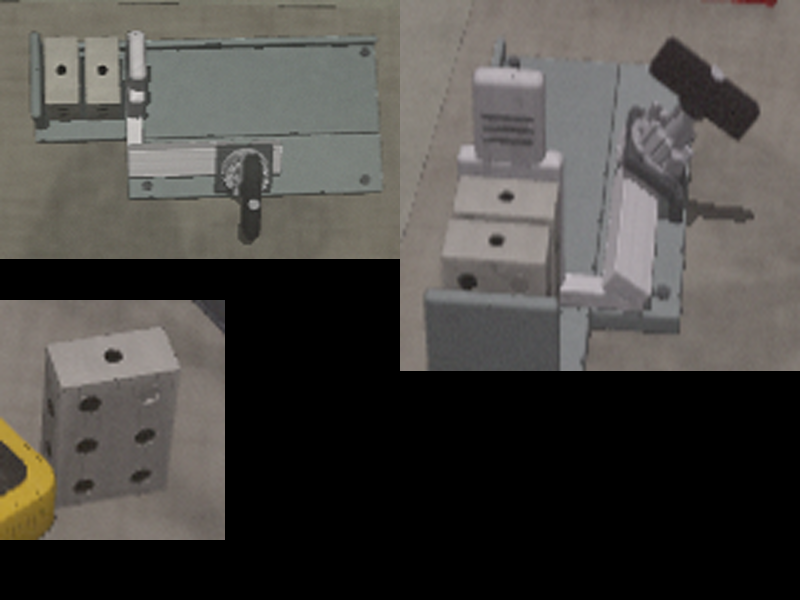

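```bash
python3 - <<'E'
from h import *
t=pickle.load(open('top.pkl','rb')); P=cloud(t)
q=P[150:300,465:640].reshape(-1,3); q=q[(q[:,2]>.08)]
print('toolbox',np.nanmin(q,0),np.nanmax(q,0))
# rack yaw from back-lip / base edges
b=P[240:256,330:425].reshape(-1,3)
m=(P[...,2]>.02)&(P[...,2]<.03); m[:, :330]=0; m[:,430:]=0; m[:175]=0;m[215:]=0
l=P[m]; print(len(l),l.mean(0),'lip yaw',np.degrees(np.arctan2(*np.polyfit(l[:,1],l[:,0],1)[:1],1)))
S=cloud(pickle.load(open('side.pkl','rb')))
for n,Q,c,box in(('t',P,t,(355,225,390,280)),('s',S,pickle.load(open('side.pkl','rb')),(310,185,360,225))):
    m=np.zeros((480,640),bool); m[box[1]:box[3],box[0]:box[2]]=1
    m&=(Q[...,2]>.055)&(Q[...,2]<.12)&(c['img'].max(2)<75)
    h=Q[m]; print(n,len(h),np.median(h,0),np.percentile(h,[3,97],axis=0).round(4).tolist())
d=lambda T:print((np.array(T)))
E
```

```text
toolbox [ 0.37924905 -0.39750488  0.08003584] [ 0.61676769 -0.08790029  0.23198572]
307 [0.58580003 0.08489108 0.02368535] lip yaw -3.415584152665524
t 251 [0.45570111 0.10216263 0.08587921] [[0.4258, 0.095, 0.0677], [0.4812, 0.1074, 0.1017]]
s 514 [0.45791846 0.1070674  0.07826345] [[0.4305, 0.1016, 0.0586], [0.4817, 0.1104, 0.0992]]
```

Call:
jog_arm([
  {"z":-1.2},
  {"z":-2.4},
  {"z":-3,"hand":50},
  {"z":-3},
])

```text
invalid input
```

Call:
jog_arm([
  {"x":0,"y":0,"z":-1.2,"yaw":0,"hand":60},
  {"x":0,"y":0,"z":-2.2,"yaw":0,"hand":60},
], newtons=30)

```text
time_s: 0.35
tool_pos: [0.2288, -0.608, 0.3375]
tcp_rot: [-3.14, -0.0, 0.36]
contact_force: [1.6, -0.7, 0.8]
gripper_width: 0.833
finger_force: 0.0
```

Call:
jog_arm([
  {"x":0.75,"y":-0.94,"z":0,"yaw":0,"hand":50},
  {"x":1.5,"y":-1.88,"z":0,"yaw":0,"hand":50},
  {"x":2.25,"y":-2.82,"z":0,"yaw":0,"hand":50},
  {"x":3.0,"y":-3.76,"z":0,"yaw":0,"hand":50},
  {"x":3.75,"y":-4.7,"z":0,"yaw":0,"hand":50},
])

```text
time_s: 0.98
tool_pos: [0.3219, -0.3202, 0.3365]
tcp_rot: [-3.141, 0.0, 0.36]
contact_force: [0.9, -0.8, 0.1]
gripper_width: 0.546
finger_force: 0.0
```

Call:
jog_arm([
  {"x":0.75,"y":-0.94,"z":0,"yaw":0,"hand":50},
  {"x":1.5,"y":-1.88,"z":0,"yaw":0,"hand":50},
  {"x":2.25,"y":-2.82,"z":0,"yaw":0,"hand":50},
  {"x":3.0,"y":-3.76,"z":0,"yaw":0,"hand":50},
  {"x":3.75,"y":-4.7,"z":0,"yaw":0,"hand":50},
])

```text
time_s: 1.6
tool_pos: [0.4144, -0.0346, 0.3367]
tcp_rot: [3.14, 0.0, 0.359]
contact_force: [0.5, 0.0, -0.4]
gripper_width: 0.542
finger_force: 0.0
```

```bash
python3 -c "
from station import ctrl
s=ctrl.sense();print(s['time_s'],s['qpos'].round(2),s['tool_pos'],s['tcp_rot'])"
```

```text
1.6 [ 1.05 -0.06 -0.97  1.93 -0.05  1.24 -1.12] [ 0.41437903 -0.03460294  0.33670294] [3.14026561e+00 1.92134027e-04 3.59403464e-01]
```

Call:
jog_arm([
  {"x":0.75,"y":-0.95,"z":0,"yaw":0.1,"hand":50},
  {"x":1.5,"y":-1.9,"z":0,"yaw":0.2,"hand":50},
  {"x":1.79,"y":-2.29,"z":1.0,"yaw":0.3,"hand":50},
  {"x":1.79,"y":-2.29,"z":2.0,"yaw":0.3,"hand":50},
  {"x":1.79,"y":-2.29,"z":2.6,"yaw":0.3,"hand":50},
])

```text
time_s: 2.22
tool_pos: [0.4558, 0.103, 0.2037]
tcp_rot: [-3.141, 0.004, 0.062]
contact_force: [0.5, -0.1, 1.4]
gripper_width: 0.547
finger_force: 0.0
```

```bash
cat > st.py <<'E'
from station import ctrl
s=ctrl.sense();print(s['time_s'],s['qpos'].round(2),s['tool_pos'].round(4),s['tcp_rot'].round(3),'F',s['contact_force'].round(1),'g',s['gripper_width']*91.8,s['finger_force'])
E
python3 st.py
```

```text
2.225 [ 0.64  0.34 -1.08  2.    0.35  1.01 -2.11] [0.4558 0.103  0.2037] [-3.141  0.004  0.062] F [ 0.5 -0.1  1.4] g 50.20880534229001 0.0
```

Call:
jog_arm([
  {"x":0,"y":0,"z":0,"yaw":0.15,"hand":50},
  {"x":0,"y":0,"z":0,"yaw":0.15,"hand":50},
])

```text
time_s: 2.48
tool_pos: [0.4574, 0.1024, 0.2063]
tcp_rot: [3.141, 0.001, -0.089]
contact_force: [0.3, 0.5, 0.8]
gripper_width: 0.545
finger_force: 0.0
```

```bash
python3 st.py
```

```text
2.475 [ 0.62  0.32 -1.04  2.    0.33  1.   -2.24] [0.4574 0.1024 0.2063] [ 3.141e+00  1.000e-03 -8.900e-02] F [0.3 0.5 0.8] g 50.000065319299345 0.0
```

Call:
jog_arm([
  {"x":0,"y":0,"z":0,"yaw":-0.18,"hand":50},
  {"x":0,"y":0,"z":0,"yaw":-0.36,"hand":50},
  {"x":0,"y":0,"z":0,"yaw":-0.54,"hand":50},
  {"x":0,"y":0,"z":0,"yaw":-0.72,"hand":50},
  {"x":0,"y":0,"z":0,"yaw":-0.9,"hand":50},
])

```text
time_s: 3.1
tool_pos: [0.4583, 0.102, 0.2073]
tcp_rot: [3.14, -0.001, 0.818]
contact_force: [0.3, 1.4, 0.5]
gripper_width: 0.542
finger_force: 0.0
```

Call:
jog_arm([
  {"x":0,"y":0,"z":0,"yaw":-0.18,"hand":50},
  {"x":0,"y":0,"z":0,"yaw":-0.36,"hand":50},
  {"x":0,"y":0,"z":0,"yaw":-0.54,"hand":50},
  {"x":0,"y":0,"z":0,"yaw":-0.72,"hand":50},
  {"x":0,"y":0,"z":0,"yaw":-0.9,"hand":50},
])

```text
time_s: 3.72
tool_pos: [0.4584, 0.1018, 0.2073]
tcp_rot: [3.14, 0.001, 1.718]
contact_force: [0.4, -0.7, -1.0]
gripper_width: 0.543
finger_force: 0.0
```

Call:
jog_arm([
  {"x":0,"y":0,"z":0,"yaw":-0.18,"hand":50},
  {"x":0,"y":0,"z":0,"yaw":-0.36,"hand":50},
  {"x":0,"y":0,"z":0,"yaw":-0.54,"hand":50},
  {"x":0,"y":0,"z":0,"yaw":-0.72,"hand":50},
  {"x":0,"y":0,"z":0,"yaw":-0.9,"hand":50},
])

```text
time_s: 4.35
tool_pos: [0.4584, 0.1019, 0.2072]
tcp_rot: [3.141, 0.001, 2.618]
contact_force: [0.5, 0.7, 0.1]
gripper_width: 0.545
finger_force: 0.0
```

Call:
jog_arm([
  {"x":0,"y":0,"z":0,"yaw":-0.18,"hand":50},
  {"x":0,"y":0,"z":0,"yaw":-0.36,"hand":50},
  {"x":0,"y":0,"z":0,"yaw":-0.54,"hand":50},
  {"x":0,"y":0,"z":0,"yaw":-0.59,"hand":50},
  {"x":0,"y":0,"z":0,"yaw":-0.59,"hand":50},
])

```text
time_s: 4.97
tool_pos: [0.4583, 0.1019, 0.2072]
tcp_rot: [-3.141, 0.001, -3.082]
contact_force: [0.5, 0.3, 0.5]
gripper_width: 0.545
finger_force: 0.0
```

```bash
python3 st.py
```

```text
4.975 [ 0.86  0.67 -1.52  1.99  0.73  1.22  0.68] [0.4583 0.1019 0.2072] [-3.141e+00  1.000e-03 -3.082e+00] F [0.5 0.3 0.5] g 50.008069853966816 0.0
```

Call:
jog_arm([
  {"x":-0.03,"y":0.04,"z":1.0,"yaw":0,"hand":50},
  {"x":-0.03,"y":0.04,"z":2.0,"yaw":0,"hand":50},
  {"x":-0.03,"y":0.04,"z":2.6,"yaw":0,"hand":50},
  {"x":-0.03,"y":0.04,"z":2.96,"yaw":0,"hand":50},
  {"x":-0.03,"y":0.04,"z":2.96,"yaw":0,"hand":50},
])

```text
time_s: 5.6
tool_pos: [0.4589, 0.1043, 0.0584]
tcp_rot: [3.142, -0.001, -3.083]
contact_force: [0.5, -0.1, -0.0]
gripper_width: 0.542
finger_force: 0.0
```

```bash
python3 - <<'E'
from h import *
from station import ctrl
exec(open('st.py').read())
a=ctrl.read_camera('side');b=ctrl.read_camera('top')
o=np.hstack([cv2.resize(a['img'][150:270,260:400],(400,343),interpolation=2),cv2.resize(b['img'][190:293,310:430],(400,343),interpolation=2)])
cv2.imwrite('pics/g1.png',o[...,::-1])
E
```

```text
5.6 [ 0.66  0.82 -1.23  2.1   0.98  0.98  0.52] [0.4589 0.1043 0.0584] [ 3.142e+00 -1.000e-03 -3.083e+00] F [ 0.5 -0.1 -0. ] g 49.79643475112659 0.0
```

View pics/g1.png

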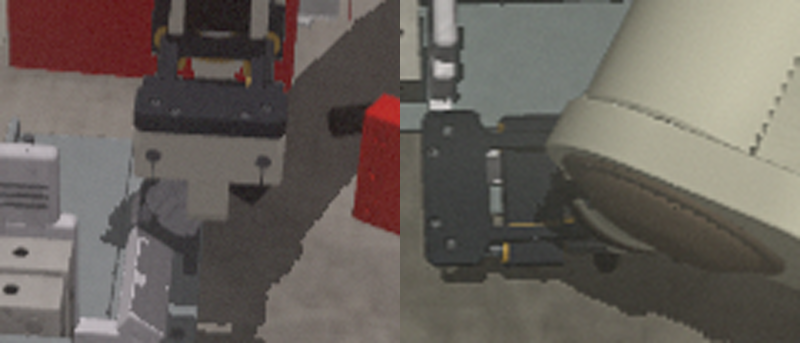

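The left (side) half shows the near finger at about crop (207,200) covering the handle, and the body is clear of the stop tab at crop (25,180). The top view is hidden by the arm. Closing now.

Call:
jog_arm([
  {"x":0,"y":0,"z":0,"yaw":0,"hand":16},
  {"x":0,"y":0,"z":0,"yaw":0,"hand":10},
  {"x":0,"y":0,"z":0,"yaw":0,"hand":5},
  {"x":0,"y":0,"z":0,"yaw":0,"hand":5},
], newtons=20)

```text
time_s: 6.2
tool_pos: [0.4594, 0.1019, 0.0587]
tcp_rot: [-3.137, -0.0, -3.085]
contact_force: [-0.2, -5.7, 6.2]
gripper_width: 0.173
finger_force: 20.0
```

```bash
python3 st.py
```

```text
6.2 [ 0.66  0.82 -1.23  2.1   0.98  0.99  0.52] [0.4594 0.1019 0.0587] [-3.137 -0.    -3.085] F [-0.2 -5.7  6.2] g 15.922727555482343 20.020733177661896
```

Call:
jog_arm([
  {"x":0,"y":-0.05,"z":0,"yaw":0,"hand":5},
  {"x":0,"y":-0.07,"z":0,"yaw":0,"hand":5},
  {"x":0,"y":-0.07,"z":0,"yaw":0,"hand":5},
])

```text
time_s: 6.58
tool_pos: [0.4596, 0.1015, 0.0589]
tcp_rot: [3.14, 0.001, -3.083]
contact_force: [-0.1, 0.6, 2.0]
gripper_width: 0.175
finger_force: 20.0
```

```bash
python3 st.py
```

```text
6.575 [ 0.67  0.82 -1.23  2.1   0.98  0.98  0.52] [0.4596 0.1015 0.0589] [ 3.140e+00  1.000e-03 -3.083e+00] F [-0.1  0.6  2. ] g 16.10834477437358 20.00019997358322
```

Call:
jog_arm([
  {"x":0,"y":0,"z":0,"yaw":0,"hand":5},
  {"x":0.05,"y":0,"z":-0.07,"yaw":0,"hand":5},
  {"x":0.1,"y":0,"z":-0.14,"yaw":0,"hand":5},
  {"x":0.1,"y":0,"z":-0.14,"yaw":0,"hand":5},
], newtons=40)

```text
time_s: 7.08
tool_pos: [0.455, 0.1011, 0.0657]
tcp_rot: [3.14, 0.002, -3.083]
contact_force: [5.4, 3.2, -8.9]
gripper_width: 0.165
finger_force: 40.0
```

```bash
python3 st.py
```

```text
7.075 [ 0.69  0.81 -1.25  2.11  0.96  0.99  0.53] [0.455  0.1011 0.0657] [ 3.140e+00  2.000e-03 -3.083e+00] F [ 5.4  3.2 -8.9] g 15.17155550454953 39.998021721839905
```

Call:
jog_arm([
  {"x":0.04,"y":0,"z":-0.06,"yaw":0,"hand":5},
  {"x":0.08,"y":0,"z":-0.12,"yaw":0,"hand":5},
  {"x":0.1,"y":0,"z":-0.14,"yaw":0,"hand":5},
  {"x":0.1,"y":0,"z":-0.14,"yaw":0,"hand":5},
])

```text
time_s: 7.58
tool_pos: [0.4502, 0.1008, 0.0725]
tcp_rot: [3.14, 0.002, -3.083]
contact_force: [5.1, 4.1, -10.3]
gripper_width: 0.166
finger_force: 40.0
```

```bash
python3 st.py
```

```text
7.575 [ 0.7   0.79 -1.27  2.11  0.95  0.99  0.53] [0.4502 0.1008 0.0725] [ 3.140e+00  2.000e-03 -3.083e+00] F [  5.1   4.1 -10.3] g 15.223874251607201 39.99764800071716
```

Call:
jog_arm([
  {"x":0.01,"y":0,"z":-0.01,"yaw":0.1,"hand":5},
  {"x":0.01,"y":0,"z":-0.01,"yaw":0.2,"hand":5},
  {"x":0.01,"y":0,"z":-0.01,"yaw":0.3,"hand":5},
  {"x":0.01,"y":0,"z":-0.01,"yaw":0.3,"hand":5},
], newtons=35)

```text
time_s: 8.07
tool_pos: [0.4495, 0.1016, 0.0731]
tcp_rot: [3.138, 0.001, 2.9]
contact_force: [4.9, 5.5, -10.1]
gripper_width: 0.174
finger_force: 35.4
```

```bash
python3 st.py;python3 -c "
from station import ctrl;print(ctrl.sense()['torque'])"
```

```text
8.075 [ 0.67  0.75 -1.22  2.12  0.9   0.95  0.27] [0.4495 0.1016 0.0731] [3.138e+00 1.000e-03 2.900e+00] F [  4.9   5.5 -10.1] g 15.950081228891042 35.420883948754636
[ 1.68944126 -1.12263228  0.36074417]
```

Yaw works and the pin force holds, so I continue the turn.

Call:
jog_arm([
  {"x":0,"y":0,"z":0,"yaw":0.12,"hand":5},
  {"x":0,"y":0,"z":0,"yaw":0.24,"hand":5},
  {"x":0,"y":0,"z":0,"yaw":0.36,"hand":5},
  {"x":0,"y":0,"z":0,"yaw":0.36,"hand":5},
])

```text
time_s: 8.57
tool_pos: [0.4493, 0.1017, 0.073]
tcp_rot: [3.138, -0.0, 2.54]
contact_force: [4.2, 5.1, -10.2]
gripper_width: 0.21
finger_force: 34.4
```

```bash
python3 st.py;python3 -c "
from station import ctrl;print(ctrl.sense()['torque'])"
```

```text
8.575 [ 0.64  0.69 -1.15  2.12  0.84  0.9  -0.04] [0.4493 0.1017 0.073 ] [ 3.138 -0.     2.54 ] F [  4.2   5.1 -10.2] g 19.260890775015678 34.40905997296795
[ 1.68837812 -1.21683337  0.47266041]
```

Call:
jog_arm([
  {"x":0,"y":0,"z":0,"yaw":0.12,"hand":5},
  {"x":0,"y":0,"z":0,"yaw":0.24,"hand":5},
  {"x":0,"y":0,"z":0,"yaw":0.36,"hand":5},
  {"x":0,"y":0,"z":0,"yaw":0.45,"hand":5},
  {"x":0,"y":0,"z":0,"yaw":0.45,"hand":5},
])

```text
time_s: 9.2
tool_pos: [0.45, 0.1014, 0.0733]
tcp_rot: [3.138, -0.001, 2.09]
contact_force: [4.9, 3.9, -9.9]
gripper_width: 0.239
finger_force: 35.2
```

```bash
python3 st.py;python3 -c "
from station import ctrl;print(ctrl.sense()['torque'])"
```

```text
9.2 [ 0.58  0.63 -1.06  2.12  0.76  0.84 -0.43] [0.45   0.1014 0.0733] [ 3.138e+00 -1.000e-03  2.090e+00] F [ 4.9  3.9 -9.9] g 21.977900126612063 35.2087421505712
[ 1.15416813 -1.72220286  0.26526505]
```

Call:
jog_arm([
  {"x":0,"y":0,"z":0,"yaw":0.07,"hand":5},
  {"x":0,"y":0,"z":0,"yaw":0.14,"hand":5},
  {"x":0,"y":0,"z":0,"yaw":0.14,"hand":5},
])

```text
time_s: 9.57
tool_pos: [0.4502, 0.1013, 0.0733]
tcp_rot: [3.138, -0.001, 1.95]
contact_force: [4.7, 3.0, -9.3]
gripper_width: 0.24
finger_force: 34.9
```

```bash
python3 st.py;python3 -c "
from station import ctrl;print(ctrl.sense()['torque'])"
```

```text
9.575 [ 0.56  0.61 -1.03  2.12  0.73  0.82 -0.54] [0.4502 0.1013 0.0733] [ 3.138e+00 -1.000e-03  1.950e+00] F [ 4.7  3.  -9.3] g 22.04096818688634 34.88029859145172
[ 1.12784916 -1.73920183  0.2814718 ]
```

Call:
jog_arm([
  {"x":-0.01,"y":0.028,"z":0.04,"yaw":0,"hand":5},
  {"x":-0.02,"y":0.055,"z":0.08,"yaw":0,"hand":5},
  {"x":-0.02,"y":0.055,"z":0.08,"yaw":0,"hand":5},
])

```text
time_s: 9.95
tool_pos: [0.4515, 0.1015, 0.0706]
tcp_rot: [3.141, 0.0, 1.952]
contact_force: [-7.0, 0.3, 18.2]
gripper_width: 0.242
finger_force: 37.9
```

```bash
python3 st.py;python3 -c "
from station import ctrl;print(ctrl.sense()['torque'])"
```

```text
9.95 [ 0.55  0.61 -1.02  2.11  0.74  0.82 -0.55] [0.4515 0.1015 0.0706] [3.141 0.    1.952] F [-7.   0.3 18.2] g 22.22591686965426 37.91287388128694
[0.50880092 0.57890011 0.17520719]
```

Call:
jog_arm([
  {"x":0.015,"y":-0.045,"z":-0.065,"yaw":0,"hand":5},
  {"x":0.015,"y":-0.045,"z":-0.065,"yaw":0.08,"hand":5},
  {"x":0.015,"y":-0.045,"z":-0.065,"yaw":0.16,"hand":5},
  {"x":0.015,"y":-0.045,"z":-0.065,"yaw":0.16,"hand":5},
])

```text
time_s: 10.45
tool_pos: [0.4509, 0.101, 0.0726]
tcp_rot: [3.138, -0.001, 1.791]
contact_force: [5.3, 4.3, -7.9]
gripper_width: 0.242
finger_force: 36.4
```

```bash
python3 st.py;python3 - <<'E'
from h import *
from station import ctrl
print(ctrl.sense()['torque'])
a=ctrl.read_camera('side');b=ctrl.read_camera('top')
o=np.hstack([cv2.resize(a['img'][150:253,270:390],(400,343),interpolation=2),cv2.resize(b['img'][190:293,310:430],(400,343),interpolation=2)])
cv2.imwrite('pics/g2.png',o[...,::-1])
E
```

```text
10.45 [ 0.54  0.59 -0.99  2.12  0.7   0.8  -0.68] [0.4509 0.101  0.0726] [ 3.138e+00 -1.000e-03  1.791e+00] F [ 5.3  4.3 -7.9] g 22.191617123429367 36.37647396241874
[ 1.08672617 -1.83269358  0.51819248]
```

View pics/g2.png

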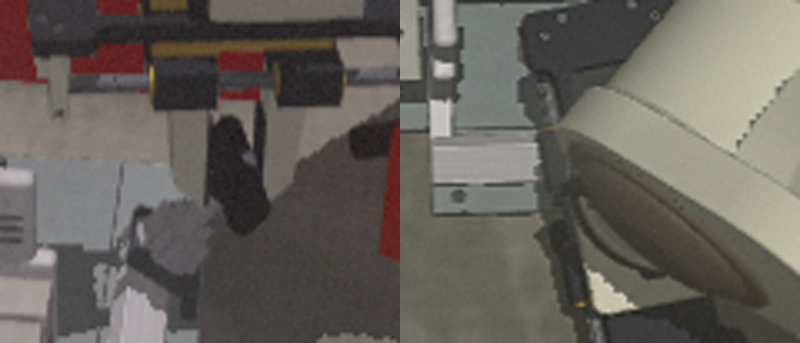

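Call:
jog_arm([
  {"x":-0.01,"y":0.03,"z":0.04,"yaw":0,"hand":5},
  {"x":-0.01,"y":0.055,"z":0.08,"yaw":0,"hand":5},
  {"x":-0.01,"y":0.055,"z":0.08,"yaw":0,"hand":5},
])

```text
time_s: 10.92
tool_pos: [0.4515, 0.1012, 0.0707]
tcp_rot: [-3.141, 0.002, 1.792]
contact_force: [-11.5, -1.5, 34.1]
gripper_width: 0.243
finger_force: 41.2
```

```bash
python3 st.py;python3 -c "
from station import ctrl;print(ctrl.sense()['torque'])"
```

```text
10.925 [ 0.53  0.59 -0.99  2.11  0.71  0.81 -0.68] [0.4515 0.1012 0.0707] [-3.141e+00  2.000e-03  1.792e+00] F [-11.5  -1.5  34.1] g 22.342108735040895 41.217544226346945
[0.10124268 1.65048205 0.55288669]
```

Call:
jog_arm([
  {"x":0.005,"y":-0.02,"z":-0.04,"yaw":0,"hand":5},
  {"x":0.005,"y":-0.02,"z":-0.04,"yaw":0.07,"hand":5},
  {"x":0.005,"y":-0.02,"z":-0.04,"yaw":0.14,"hand":5},
  {"x":0.005,"y":-0.02,"z":-0.04,"yaw":0.14,"hand":5},
])

```text
time_s: 11.42
tool_pos: [0.4512, 0.0998, 0.0715]
tcp_rot: [3.141, 0.003, 1.651]
contact_force: [-2.7, -1.1, 13.5]
gripper_width: 0.254
finger_force: 40.0
```

```bash
python3 st.py;python3 -c "
from station import ctrl;print(ctrl.sense()['torque'])"
```

```text
11.425 [ 0.51  0.57 -0.96  2.12  0.68  0.79 -0.8 ] [0.4512 0.0998 0.0715] [3.141e+00 3.000e-03 1.651e+00] F [-2.7 -1.1 13.5] g 23.335853928162763 40.03347361867782
[-0.14198563 -0.00495178  0.7141597 ]
```

Call:
jog_arm([
  {"x":0,"y":0,"z":-0.02,"yaw":-0.08,"hand":5},
  {"x":0,"y":0,"z":-0.03,"yaw":-0.16,"hand":5},
  {"x":0,"y":0,"z":-0.03,"yaw":-0.2,"hand":5},
  {"x":0,"y":0,"z":-0.03,"yaw":-0.2,"hand":5},
])

```text
time_s: 11.92
tool_pos: [0.4516, 0.0991, 0.072]
tcp_rot: [-3.141, 0.001, 1.848]
contact_force: [3.2, -3.2, -0.6]
gripper_width: 0.241
finger_force: 34.9
```

```bash
python3 st.py;python3 -c "
from station import ctrl;print(ctrl.sense()['torque'])"
```

```text
11.925 [ 0.54  0.6  -1.    2.11  0.71  0.82 -0.63] [0.4516 0.0991 0.072 ] [-3.141e+00  1.000e-03  1.848e+00] F [ 3.2 -3.2 -0.6] g 22.11566872345669 34.901823002510355
[-0.81375566 -1.40090987 -0.14876397]
```

Call:
jog_arm([
  {"x":0,"y":0,"z":0,"yaw":0,"hand":30},
  {"x":0,"y":0,"z":0,"yaw":0,"hand":45},
  {"x":0,"y":0,"z":-0.8,"yaw":0,"hand":50},
  {"x":0,"y":0,"z":-1.6,"yaw":0,"hand":50},
  {"x":0,"y":0,"z":-2.4,"yaw":0,"hand":50},
])

```text
time_s: 12.55
tool_pos: [0.45, 0.1012, 0.1928]
tcp_rot: [-3.14, -0.001, 1.851]
contact_force: [0.8, -0.3, 0.8]
gripper_width: 0.548
finger_force: 0.0
```

```bash
python3 - <<'E'
from h import *
from station import ctrl
a=ctrl.read_camera('side');b=ctrl.read_camera('top')
pickle.dump(a,open('side2.pkl','wb'))
S=cloud(a)
m=np.zeros((480,640),bool); m[170:240,300:370]=1
m&=(S[...,2]>.055)&(S[...,2]<.125)&(a['img'].max(2)<75)
h=S[m]; print(len(h),np.median(h,0),np.percentile(h,[3,97],axis=0).round(4).tolist(), cv2.minAreaRect((h[:,:2]*1000).astype(np.float32)))
o=np.hstack([cv2.resize(a['img'][150:253,270:390],(400,343),interpolation=2),cv2.resize(b['img'][190:293,310:430],(400,343),interpolation=2)])
cv2.imwrite('pics/g3.png',o[...,::-1])
E
```

```text
482 [0.45153657 0.10799929 0.08684296] [[0.4336, 0.0805, 0.0723], [0.4677, 0.1298, 0.0998]] ((452.44677734375, 104.47256469726562), (21.132314682006836, 61.83917999267578), 28.72185516357422)
```

View pics/g3.png

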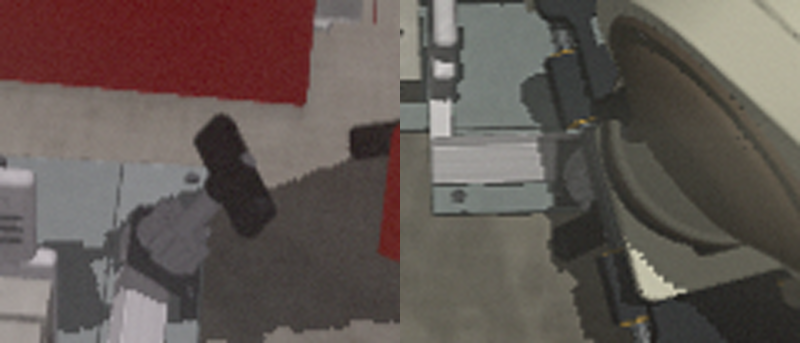

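```bash
cat > hd.py <<'E'
from h import *
def handle(c,box=(300,170,370,240)):
    S=cloud(c); m=np.zeros((480,640),bool); m[box[1]:box[3],box[0]:box[2]]=1
    m&=(S[...,2]>.055)&(S[...,2]<.125)&(c['img'].max(2)<75)&(S[...,1]>.06)&(S[...,1]<.145)&(S[...,0]<.49)
    h=S[m]@Ro.from_euler('z',.06).as_matrix()   # to rack axes
    s,k=np.sin(np.radians(35)),np.cos(np.radians(35))
    w=h@[-s,0,k]; p=np.stack([h@[-k,0,-s],h[:,1]],1)
    f=w>np.percentile(w,95)-.006
    r=cv2.minAreaRect((p[f]*1000).astype(np.float32))
    e=np.linalg.eigh(np.cov(p[f].T))[1][:,1]
    print(len(h),'w pct',np.percentile(w,[50,80,90,95]).round(4),'rect',np.round(r[0]+r[1]+(r[2],),1),'pca theta',np.degrees(np.arctan2(e[1],e[0])).round(1))
if __name__=='__main__':
    for n in('side','side2'): handle(pickle.load(open(n+'.pkl','rb')))
E
python3 hd.py
```

```text
514 w pct [-0.2002 -0.1934 -0.1922 -0.1914] rect [-423.3   76.7   62.4   12.9    1.9] pca theta -179.6
482 w pct [-0.1904 -0.1837 -0.1826 -0.1821] rect [-423.4   77.3   60.9   11.9   59.5] pca theta 60.2
```

The handle is out of the slot line, with its end at crop (233,175). It has moved about 9.5–10 mm along the pin axis and turned about 60°, so it sits in the rest notch. Next is the stop, which I push back with closed fingers from the row side.

Call:
jog_arm([
  {"x":0.6,"y":0.85,"z":0,"yaw":0.07,"hand":20},
  {"x":1.2,"y":1.7,"z":0,"yaw":0.15,"hand":5},
  {"x":1.79,"y":2.53,"z":0,"yaw":0.22,"hand":0},
  {"x":1.79,"y":2.53,"z":0,"yaw":0.22,"hand":0},
], newtons=20)

```text
time_s: 13.15
tool_pos: [0.5476, 0.2264, 0.191]
tcp_rot: [-3.14, -0.004, 1.635]
contact_force: [-0.0, 1.3, -0.5]
gripper_width: 0.157
finger_force: 0.0
```

```bash
python3 st.py; python3 - <<'E'
from hd import *
from station import ctrl
a=ctrl.read_camera('side'); handle(a)
E
```

```text
13.15 [ 0.29  0.61 -1.01  1.72  0.56  1.13 -0.82] [0.5476 0.2264 0.191 ] [-3.14  -0.004  1.635] F [-0.   1.3 -0.5] g 14.4415535260506 0.0
480 w pct [-0.1903 -0.1838 -0.1826 -0.1818] rect [-422.8   77.3   63.    13.7   61.4] pca theta 59.8
```

Call:
jog_arm([
  {"x":0,"y":0,"z":0.7,"yaw":0,"hand":0},
  {"x":0,"y":0,"z":1.4,"yaw":0,"hand":0},
  {"x":0,"y":0,"z":1.8,"yaw":0,"hand":0},
  {"x":0,"y":0,"z":1.8,"yaw":0,"hand":0},
])

```text
time_s: 13.7
tool_pos: [0.5468, 0.2199, 0.1005]
tcp_rot: [-3.138, 0.001, 1.63]
contact_force: [0.3, -0.7, 0.3]
gripper_width: 0.004
finger_force: 0.0
```

Call:
jog_arm([
  {"x":-0.15,"y":0,"z":0,"yaw":0,"hand":0},
  {"x":-0.3,"y":0,"z":0,"yaw":0,"hand":0},
  {"x":-0.5,"y":0,"z":0,"yaw":0,"hand":0},
  {"x":-0.7,"y":0,"z":0,"yaw":0,"hand":0},
])

```text
time_s: 14.2
tool_pos: [0.551, 0.1862, 0.1029]
tcp_rot: [3.14, -0.001, 1.63]
contact_force: [0.4, 1.8, 1.2]
gripper_width: 0.004
finger_force: 1.3
```

```bash
cat > stp.py <<'E'
from h import *
from station import ctrl
exec(open('st.py').read())
for n in('side','top'):
    c=ctrl.read_camera(n); P=cloud(c); i=c['img'].astype(int)
    m=(P[...,2]>.11)&(P[...,2]<.137)&(P[...,0]>.52)&(P[...,0]<.575)&(P[...,1]>.04)&(P[...,1]<.25)&(i.min(2)>120)
    q=P[m]; 
    if len(q)>5: print(n,len(q),np.median(q,0).round(4),np.percentile(q[:,1],[5,95]).round(4))
E
python3 stp.py
```

```text
14.2 [ 0.31  0.69 -0.93  1.82  0.67  0.98 -0.85] [0.551  0.1862 0.1029] [ 3.14e+00 -1.00e-03  1.63e+00] F [0.4 1.8 1.2] g 0.40343667729740196 1.3340911935665645
```

Call:
jog_arm([
  {"x":-0.3,"y":0,"z":0,"yaw":0,"hand":0},
  {"x":-0.6,"y":0,"z":0,"yaw":0,"hand":0},
  {"x":-0.9,"y":0,"z":0,"yaw":0,"hand":0},
  {"x":-1.15,"y":0,"z":0,"yaw":0,"hand":0},
  {"x":-1.15,"y":0,"z":0,"yaw":0,"hand":0},
])

```text
time_s: 14.92
tool_pos: [0.5537, 0.126, 0.1015]
tcp_rot: [-3.141, 0.002, 1.627]
contact_force: [-0.3, -1.0, 0.1]
gripper_width: 0.004
finger_force: 0.0
```

Call:
jog_arm([
  {"x":-0.06,"y":0,"z":0,"yaw":0,"hand":0},
  {"x":-0.12,"y":0,"z":0,"yaw":0,"hand":0},
  {"x":-0.12,"y":0,"z":0,"yaw":0,"hand":0},
])

```text
time_s: 15.3
tool_pos: [0.5537, 0.123, 0.1018]
tcp_rot: [-3.141, 0.0, 1.63]
contact_force: [-1.1, 1.1, -0.1]
gripper_width: 0.005
finger_force: 0.4
```

```bash
python3 stp.py
```

```text
15.3 [ 0.43  0.68 -0.94  1.85  0.66  0.96 -0.74] [0.5537 0.123  0.1018] [-3.141  0.     1.63 ] F [-1.1  1.1 -0.1] g 0.4467851888967704 0.38378672674298286
```

Call:
jog_arm([
  {"x":-0.06,"y":0,"z":0,"yaw":0,"hand":0},
  {"x":-0.12,"y":0,"z":0,"yaw":0,"hand":0},
  {"x":-0.12,"y":0,"z":0,"yaw":0,"hand":0},
])

```text
time_s: 15.78
tool_pos: [0.5541, 0.119, 0.102]
tcp_rot: [3.141, -0.003, 1.631]
contact_force: [-0.4, 6.8, -3.1]
gripper_width: 0.006
finger_force: 3.1
```

```bash
python3 stp.py
```

```text
15.775 [ 0.44  0.68 -0.94  1.85  0.66  0.96 -0.73] [0.5541 0.119  0.102 ] [ 3.141e+00 -3.000e-03  1.631e+00] F [-0.4  6.8 -3.1] g 0.5966300690566407 3.1236447114497423
```

Call:
jog_arm([
  {"x":-0.05,"y":0,"z":0,"yaw":0,"hand":0},
  {"x":-0.05,"y":0,"z":0,"yaw":0,"hand":0},
])

```text
time_s: 16.12
tool_pos: [0.5541, 0.119, 0.1021]
tcp_rot: [3.14, -0.007, 1.633]
contact_force: [1.0, 11.8, -4.8]
gripper_width: 0.005
finger_force: 5.5
```

Call:
jog_arm([
  {"x":0.15,"y":0,"z":0,"yaw":0,"hand":0},
  {"x":0.3,"y":0,"z":-0.8,"yaw":0,"hand":0},
  {"x":0.3,"y":0,"z":-1.8,"yaw":0,"hand":40},
  {"x":0.3,"y":0,"z":-2.6,"yaw":0,"hand":80},
])

```text
time_s: 16.62
tool_pos: [0.5541, 0.1288, 0.234]
tcp_rot: [3.14, 0.001, 1.629]
contact_force: [0.9, 0.1, -0.5]
gripper_width: 0.174
finger_force: 0.0
```

```bash
python3 stp.py
```

```text
16.625 [ 0.52  0.53 -1.07  1.74  0.5   1.18 -0.64] [0.5541 0.1288 0.234 ] [3.140e+00 1.000e-03 1.629e+00] F [ 0.9  0.1 -0.5] g 16.01171631142506 0.0
```

Call:
jog_arm([
  {"x":0.96,"y":-0.52,"z":0,"yaw":-0.06,"hand":80},
  {"x":1.92,"y":-1.04,"z":0,"yaw":-0.12,"hand":80},
  {"x":2.88,"y":-1.56,"z":0,"yaw":-0.18,"hand":80},
  {"x":3.8,"y":-2.08,"z":0,"yaw":-0.24,"hand":80},
  {"x":4.75,"y":-2.6,"z":0,"yaw":-0.3,"hand":80},
])

```text
time_s: 17.35
tool_pos: [0.4096, 0.3589, 0.2315]
tcp_rot: [3.142, 0.002, 1.93]
contact_force: [0.1, 1.4, -0.0]
gripper_width: 0.804
finger_force: 0.0
```

Call:
jog_arm([
  {"x":0,"y":0,"z":0,"yaw":0,"hand":80},
  {"x":0,"y":0,"z":0,"yaw":0,"hand":80},
])

```text
time_s: 17.6
tool_pos: [0.4102, 0.3579, 0.2314]
tcp_rot: [-3.141, 0.002, 1.93]
contact_force: [0.2, -0.2, -0.1]
gripper_width: 0.868
finger_force: 0.0
```

```bash
python3 st.py; python3 - <<'E'
from h import *
from hd import handle
from station import ctrl
c=ctrl.read_camera('side'); P=cloud(c); handle(c); i=c['img'].astype(int)
m=(P[...,2]>.11)&(P[...,2]<.137)&(P[...,0]>.51)&(P[...,0]<.585)&(P[...,1]>.04)&(P[...,1]<.22)
q=P[m]; print(len(q),np.median(q,0).round(4))
m=(P[...,2]>.072)&(P[...,2]<.080)&(P[...,0]>.37)&(P[...,0]<.45)&(P[...,1]>.32)&(P[...,1]<.41)&(i.min(2)>100)
q=P[m]; print(len(q), cv2.minAreaRect((q[:,:2]*1000).astype(np.float32)))
m=(P[...,2]>.083)&(P[...,2]<.092)&(P[...,0]>.5)&(P[...,0]<.58)&(P[...,1]>.17)&(P[...,1]<.25)&(i.min(2)>90)
q=P[m]; print('row',len(q), cv2.minAreaRect((q[:,:2]*1000).astype(np.float32)))
E
```

```text
17.6 [ 0.11  0.52 -1.16  1.8   0.52  1.17 -0.86] [0.4102 0.3579 0.2314] [-3.141e+00  2.000e-03  1.930e+00] F [ 0.2 -0.2 -0.1] g 79.65853883362959 0.0
438 w pct [-0.1903 -0.1837 -0.1825 -0.1819] rect [-421.6   77.4   59.1   13.1   61.7] pca theta 60.7
279 [0.5573 0.1081 0.1239]
103 ((417.8651123046875, 379.8476257324219), (27.759357452392578, 8.267724990844727), 22.340898513793945)
row 704 ((545.7498779296875, 225.54873657226562), (51.197139739990234, 49.56965637207031), 1.4084163904190063)
```

Call:
jog_arm([
  {"x":0.11,"y":0.03,"z":1.0,"yaw":0,"hand":76},
  {"x":0.11,"y":0.03,"z":2.0,"yaw":0,"hand":76},
  {"x":0.11,"y":0.03,"z":2.9,"yaw":0,"hand":76},
  {"x":0.11,"y":0.03,"z":3.5,"yaw":0,"hand":76},
  {"x":0.11,"y":0.03,"z":3.86,"yaw":0,"hand":76},
])

```text
time_s: 18.27
tool_pos: [0.4102, 0.362, 0.037]
tcp_rot: [-3.14, 0.002, 1.927]
contact_force: [0.9, 0.2, 0.1]
gripper_width: 0.826
finger_force: 0.0
```

Call:
jog_arm([
  {"x":0,"y":0,"z":0,"yaw":0,"hand":60},
  {"x":0,"y":0,"z":0,"yaw":0,"hand":50},
  {"x":0,"y":0,"z":0,"yaw":0,"hand":40},
], newtons=25)

```text
time_s: 18.65
tool_pos: [0.4096, 0.3649, 0.0402]
tcp_rot: [3.14, -0.0, 1.929]
contact_force: [-7.2, -2.7, 6.7]
gripper_width: 0.552
finger_force: 14.8
```

```bash
python3 st.py
```

```text
18.65 [-0.09  0.76 -0.91  1.92  0.79  0.87 -1.06] [0.4096 0.3649 0.0402] [ 3.14  -0.     1.929] F [-7.2 -2.7  6.7] g 50.63640081120942 14.788470715284348
```

Width 50.6 mm means the block is gripped. I'll firm the grip, then lift.

Call:
jog_arm([
  {"x":0,"y":0,"z":0,"yaw":0,"hand":40},
  {"x":0,"y":0,"z":0,"yaw":0,"hand":40},
  {"x":0,"y":0,"z":-0.3,"yaw":0,"hand":40},
  {"x":0,"y":0,"z":-1.2,"yaw":0,"hand":40},
  {"x":0,"y":0,"z":-2.2,"yaw":0,"hand":40},
], newtons=45)

```text
time_s: 19.27
tool_pos: [0.4085, 0.3633, 0.1495]
tcp_rot: [-3.139, 0.001, 1.93]
contact_force: [1.2, -0.1, -7.1]
gripper_width: 0.549
finger_force: 45.0
```

Call:
jog_arm([
  {"x":0,"y":0,"z":-0.5,"yaw":0,"hand":40},
  {"x":0,"y":0,"z":-0.5,"yaw":0,"hand":40},
])

```text
time_s: 19.52
tool_pos: [0.4101, 0.3651, 0.1759]
tcp_rot: [3.138, -0.001, 1.93]
contact_force: [-0.4, -0.6, -8.0]
gripper_width: 0.548
finger_force: 45.0
```

```bash
python3 st.py; python3 - <<'E'
from h import *
from station import ctrl
R=Ro.from_euler('z',.06).as_matrix()
for n,f in(('side0','side.pkl'),('top0','top.pkl'),('side',0)):
    c=pickle.load(open(f,'rb')) if f else ctrl.read_camera('side')
    P=cloud(c); i=c['img'].astype(int); s=.0
    Q=P@R
    m=(P[...,2]>.083)&(P[...,2]<.091)&(P[...,0]>.5)&(P[...,0]<.59)&(P[...,1]>.19)&(P[...,1]<.251)
    if not f: m[(P[...,1]<.19)]=0
    q=Q[m]; print(n,len(q),'rack-axes x,y pct',np.percentile(q[:,0],[2,50,98]).round(4),np.percentile(q[:,1],[1,2,5,50,95,99]).round(4))
c=ctrl.read_camera('side'); save(c,'lift',(190,140,460,342),2.9)
E
```

```text
19.525 [ 0.04  0.59 -1.09  1.84  0.59  1.08 -0.92] [0.4101 0.3651 0.1759] [ 3.138e+00 -1.000e-03  1.930e+00] F [-0.4 -0.6 -8. ] g 50.3323804602738 44.99577283859253
side0 888 rack-axes x,y pct [0.5333 0.5577 0.5831] [0.1616 0.162  0.1631 0.1895 0.2149 0.2172]
top0 693 rack-axes x,y pct [0.5315 0.5543 0.5808] [0.169  0.1694 0.1707 0.1911 0.2159 0.2181]
side 733 rack-axes x,y pct [0.5337 0.5581 0.5827] [0.1705 0.1712 0.1733 0.1942 0.2155 0.2179]
```

View pics/lift.png

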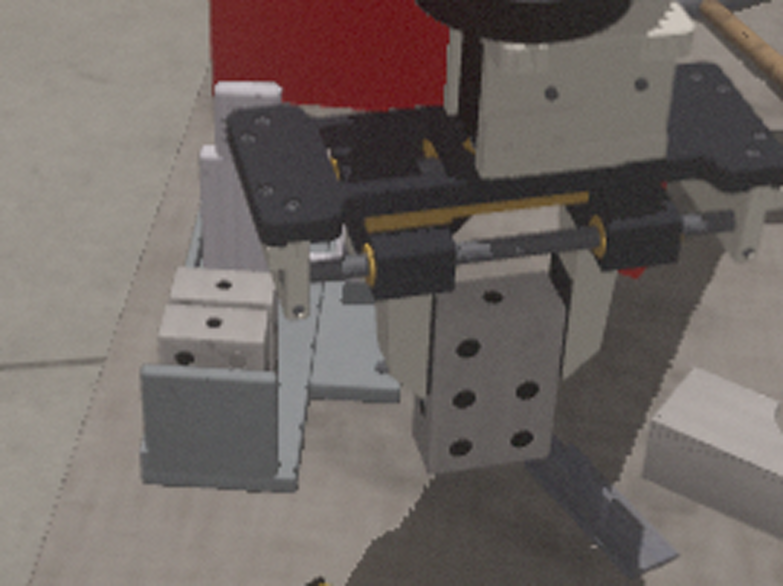

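Side view: the block hangs upright between the fingers (crop 490,370), the row blocks stand at (215,310), and the stop is back at (245,180). Carrying it over the row.

Call:
jog_arm([
  {"x":-0.7,"y":0.2,"z":0,"yaw":0.06,"hand":40},
  {"x":-1.6,"y":0.46,"z":0,"yaw":0.12,"hand":40},
  {"x":-2.5,"y":0.74,"z":0,"yaw":0.18,"hand":40},
  {"x":-3.5,"y":1.03,"z":0,"yaw":0.24,"hand":40},
  {"x":-4.37,"y":1.29,"z":0,"yaw":0.3,"hand":40},
])

```text
time_s: 20.25
tool_pos: [0.5462, 0.1797, 0.1716]
tcp_rot: [-3.138, 0.001, 1.627]
contact_force: [0.5, 0.4, -7.2]
gripper_width: 0.55
finger_force: 45.0
```

Call:
jog_arm([
  {"x":0,"y":0,"z":0,"yaw":0,"hand":40},
  {"x":0,"y":0,"z":0,"yaw":0,"hand":40},
  {"x":0,"y":0,"z":0,"yaw":0,"hand":40},
])

```text
time_s: 20.62
tool_pos: [0.545, 0.1838, 0.1732]
tcp_rot: [-3.14, -0.0, 1.633]
contact_force: [-0.0, 0.2, -6.7]
gripper_width: 0.547
finger_force: 45.0
```

```bash
cat > blk.py <<'E'
from h import *
from station import ctrl
exec(open('st.py').read())
R=Ro.from_euler('z',.06).as_matrix()
c=ctrl.read_camera('side'); P=cloud(c)@R; z0=s['tool_pos'][2]
for n,lo,hi in(('held face',max(z0-.036,.092),z0-.004),('row2 face?',.083,.0905)):
    m=(P[...,2]>lo)&(P[...,2]<hi)&(P[...,0]>.505)&(P[...,0]<.61)&(P[...,1]>.11)&(P[...,1]<.222)
    q=P[m]
    if n[0]=='h':
        med=np.median(q[:,1]); q=q[(abs(q[:,1]-med)<.004)]
        k=np.polyfit(q[:,0],q[:,1],1); print(n,len(q),'y',med.round(4),'x',np.percentile(q[:,0],[2,98]).round(4),'yaw err deg',np.degrees(k[0]).round(2),'tilt',np.degrees(np.polyfit(q[:,2],q[:,1],1)[0]).round(2))
    else: print(n,len(q),'x',np.percentile(q[:,0],[2,98]).round(4),'y',np.percentile(q[:,1],[1,50]).round(4))
E
python3 blk.py
```

```text
20.625 [ 0.37  0.6  -1.    1.78  0.57  1.08 -0.77] [0.545  0.1838 0.1732] [-3.14  -0.     1.633] F [-0.   0.2 -6.7] g 50.19198816412134 44.99599635601044
held face 681 y 0.1633 x [0.532  0.5813] yaw err deg 0.27 tilt -0.65
row2 face? 808 x [0.5334 0.5826] y [0.171  0.1949]
```

Call:
jog_arm([
  {"x":0.055,"y":0.025,"z":0.3,"yaw":0,"hand":40},
  {"x":0.055,"y":0.025,"z":0.9,"yaw":0,"hand":40},
  {"x":0.055,"y":0.025,"z":1.5,"yaw":0,"hand":40},
  {"x":0.055,"y":0.025,"z":1.5,"yaw":0,"hand":40},
  {"x":0.055,"y":0.025,"z":1.5,"yaw":0,"hand":40},
])

```text
time_s: 21.3
tool_pos: [0.5478, 0.1863, 0.0995]
tcp_rot: [3.141, -0.001, 1.631]
contact_force: [-0.3, 0.3, -6.4]
gripper_width: 0.55
finger_force: 45.0
```

```bash
python3 blk.py
```

```text
21.3 [ 0.3   0.69 -0.92  1.82  0.66  0.97 -0.85] [0.5478 0.1863 0.0995] [ 3.141e+00 -1.000e-03  1.631e+00] F [-0.3  0.3 -6.4] g 50.47123254178426 44.9960857629776
held face 80 y 0.1649 x [0.5357 0.5837] yaw err deg 0.01 tilt -2.77
row2 face? 908 x [0.5335 0.5832] y [0.1634 0.193 ]
```

Call:
jog_arm([
  {"x":0,"y":-0.02,"z":0.4,"yaw":0,"hand":40},
  {"x":0,"y":-0.02,"z":0.8,"yaw":0,"hand":40},
  {"x":0,"y":-0.02,"z":0.86,"yaw":0,"hand":40},
  {"x":0,"y":-0.02,"z":0.86,"yaw":0,"hand":40},
])

```text
time_s: 21.85
tool_pos: [0.5462, 0.1854, 0.0554]
tcp_rot: [-3.141, -0.0, 1.63]
contact_force: [0.3, -0.3, -7.5]
gripper_width: 0.548
finger_force: 45.0
```

```bash
python3 st.py
```

```text
21.85 [ 0.27  0.75 -0.87  1.85  0.72  0.9  -0.89] [0.5462 0.1854 0.0554] [-3.141 -0.     1.63 ] F [ 0.3 -0.3 -7.5] g 50.340310859357714 44.995967745780945
```

Call:
jog_arm([
  {"x":0,"y":0,"z":0.04,"yaw":0,"hand":40},
  {"x":0,"y":0,"z":0.08,"yaw":0,"hand":40},
  {"x":0,"y":0,"z":0.08,"yaw":0,"hand":40},
])

```text
time_s: 22.22
tool_pos: [0.5469, 0.1854, 0.0523]
tcp_rot: [3.141, -0.0, 1.63]
contact_force: [0.3, 0.5, -6.7]
gripper_width: 0.549
finger_force: 45.0
```

```bash
python3 st.py; python3 - <<'E'
from h import *
from station import ctrl
R=Ro.from_euler('z',.06).as_matrix()
c=ctrl.read_camera('side'); Q=cloud(c)@R; g=c['img'].mean(2)
m=(abs(Q[...,0]-.558)<.014)&(Q[...,2]>.07)&(Q[...,2]<.1)&(Q[...,1]>.12)&(Q[...,1]<.23)
q=Q[m]; v=g[m]
for y in np.arange(.128,.226,.002):
    k=(q[:,1]>=y)&(q[:,1]<y+.002)
    print(round(y,3),k.sum(),(np.median(q[k,2]).round(4),v[k].mean().round()) if k.any() else '')
save(c,'place',(220,160,380,280),5)
E
```

```text
22.225 [ 0.27  0.75 -0.86  1.85  0.73  0.89 -0.89] [0.5469 0.1854 0.0523] [ 3.141 -0.     1.63 ] F [ 0.3  0.5 -6.7] g 50.37825069764163 44.99611258506775
0.128 0 
0.13 0 
0.132 0 
0.134 0 
0.136 0 
0.138 2 (np.float64(0.0878), np.float64(98.0))
0.14 9 (np.float64(0.0884), np.float64(93.0))
0.142 15 (np.float64(0.0886), np.float64(89.0))
0.144 16 (np.float64(0.0889), np.float64(87.0))
0.146 11 (np.float64(0.089), np.float64(84.0))
0.148 24 (np.float64(0.0882), np.float64(76.0))
0.15 19 (np.float64(0.0888), np.float64(73.0))
0.152 9 (np.float64(0.0886), np.float64(86.0))
0.154 9 (np.float64(0.0889), np.float64(84.0))
0.156 19 (np.float64(0.0888), np.float64(85.0))
0.158 15 (np.float64(0.0886), np.float64(88.0))
0.16 19 (np.float64(0.0882), np.float64(89.0))
0.162 24 (np.float64(0.0877), np.float64(90.0))
0.164 28 (np.float64(0.0874), np.float64(91.0))
0.166 10 (np.float64(0.0882), np.float64(90.0))
0.168 4 (np.float64(0.0874), np.float64(90.0))
0.17 11 (np.float64(0.0885), np.float64(88.0))
0.172 14 (np.float64(0.0887), np.float64(87.0))
0.174 16 (np.float64(0.0888), np.float64(86.0))

[... 511 characters left out ...]
), np.float64(121.0))
0.198 2 (np.float64(0.0885), np.float64(128.0))
0.2 9 (np.float64(0.0884), np.float64(141.0))
0.202 17 (np.float64(0.0885), np.float64(148.0))
0.204 23 (np.float64(0.0885), np.float64(153.0))
0.206 17 (np.float64(0.0884), np.float64(137.0))
0.208 22 (np.float64(0.0884), np.float64(135.0))
0.21 23 (np.float64(0.0885), np.float64(130.0))
0.212 13 (np.float64(0.0887), np.float64(153.0))
0.214 18 (np.float64(0.0885), np.float64(152.0))
0.216 17 (np.float64(0.088), np.float64(126.0))
0.218 26 (np.float64(0.0882), np.float64(137.0))
0.22 27 (np.float64(0.0877), np.float64(133.0))
0.222 39 (np.float64(0.083), np.float64(123.0))
0.224 107 (np.float64(0.0814), np.float64(108.0))
```

View pics/place.png

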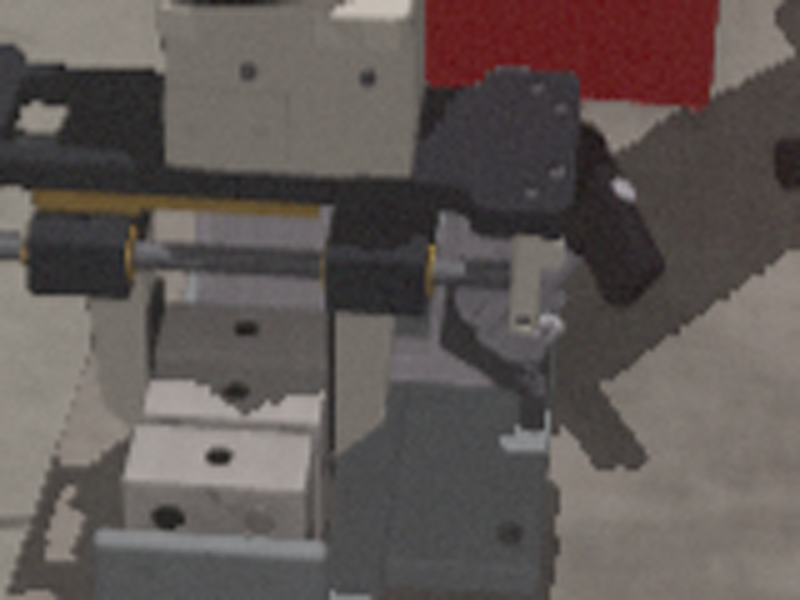

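The side crop shows the held block's top at (240,345), level with and aligned to row block 2 at (235,395), about 4 mm gap. The handle at (620,215) is clear. Now I lower it onto the floor.

Call:
jog_arm([
  {"x":0,"y":0,"z":0.02,"yaw":0,"hand":40},
  {"x":0,"y":0,"z":0.04,"yaw":0,"hand":40},
  {"x":0,"y":0,"z":0.04,"yaw":0,"hand":40},
])

```text
time_s: 22.65
tool_pos: [0.547, 0.1855, 0.0522]
tcp_rot: [3.14, 0.001, 1.63]
contact_force: [-4.9, -2.7, 12.9]
gripper_width: 0.55
finger_force: 45.0
```

Call:
jog_arm([
  {"x":0,"y":0,"z":-0.02,"yaw":0,"hand":40},
  {"x":0,"y":0,"z":-0.02,"yaw":0,"hand":40},
], newtons=15)

```text
time_s: 22.9
tool_pos: [0.5469, 0.1855, 0.0522]
tcp_rot: [3.141, 0.001, 1.63]
contact_force: [-4.0, -2.4, 7.5]
gripper_width: 0.555
finger_force: 15.0
```

Call:
jog_arm([
  {"x":0,"y":0,"z":0,"yaw":0,"hand":53},
  {"x":0,"y":0,"z":0,"yaw":0,"hand":60},
  {"x":0,"y":0,"z":0,"yaw":0,"hand":62},
  {"x":0,"y":0,"z":0,"yaw":0,"hand":62},
])

```text
time_s: 23.4
tool_pos: [0.5466, 0.1854, 0.0509]
tcp_rot: [3.142, -0.0, 1.63]
contact_force: [0.3, 0.1, -0.3]
gripper_width: 0.673
finger_force: 0.0
```

Call:
jog_arm([
  {"x":0,"y":0,"z":-0.3,"yaw":0,"hand":62},
  {"x":0,"y":0,"z":-0.9,"yaw":0,"hand":62},
  {"x":0,"y":0,"z":-1.8,"yaw":0,"hand":62},
  {"x":0,"y":0,"z":-2.8,"yaw":0,"hand":62},
  {"x":0,"y":0,"z":-3.5,"yaw":0,"hand":62},
])

```text
time_s: 24.02
tool_pos: [0.547, 0.1861, 0.2294]
tcp_rot: [3.139, -0.001, 1.631]
contact_force: [-0.2, 0.1, 0.1]
gripper_width: 0.677
finger_force: 0.0
```

Call:
jog_arm([
  {"x":0,"y":-0.8,"z":0,"yaw":0,"hand":62},
  {"x":0,"y":-1.6,"z":0,"yaw":0,"hand":62},
  {"x":0,"y":-2.4,"z":0,"yaw":0,"hand":62},
  {"x":0,"y":-2.4,"z":0,"yaw":0,"hand":62},
])

```text
time_s: 24.52
tool_pos: [0.4241, 0.1781, 0.2264]
tcp_rot: [3.141, 0.004, 1.633]
contact_force: [0.2, -0.1, 0.1]
gripper_width: 0.676
finger_force: 0.0
```

```bash
python3 - <<'E'
from hd import *
from station import ctrl
exec(open('st.py').read())
R=Ro.from_euler('z',.06).as_matrix()
c=ctrl.read_camera('side'); t=ctrl.read_camera('top'); handle(c)
for n,k in(('side',c),('top',t)):
    Q=cloud(k)@R
    m=(Q[...,2]>.083)&(Q[...,2]<.092)&(Q[...,0]>.525)&(Q[...,0]<.59)&(Q[...,1]>.125)&(Q[...,1]<.24)
    m=cv2.erode(m.astype(np.uint8),np.ones((1,1)))
    h=np.histogram(Q[m>0][:,1],np.arange(.13,.232,.002))[0]; print(n,h)
    for lo,hi in((.13,.1675),(.1685,.197),(.199,.227)):
        q=Q[(m>0)&(Q[...,1]>lo)&(Q[...,1]<hi)]
        if len(q)>20: print(lo,len(q),np.percentile(q[:,0],[3,97]).round(4),np.percentile(q[:,1],[3,97]).round(4),np.round(cv2.minAreaRect((q[:,:2]*1000).astype(np.float32))[2],1),'z',np.median(q[:,2]).round(4))
a=cv2.resize(c['img'][160:310,220:370],(400,400),interpolation=2);b=cv2.resize(t['img'][165:285,265:385],(400,400),interpolation=2)
cv2.imwrite('pics/end.png',np.hstack([a,b])[...,::-1])
E
```

```text
24.525 [ 0.58  0.32 -1.2   1.99  0.35  1.06 -0.72] [0.4241 0.1781 0.2264] [3.141 0.004 1.633] F [ 0.2 -0.1  0.1] g 62.05226989184035 0.0
468 w pct [-0.1901 -0.1834 -0.1823 -0.1819] rect [-423.7   76.9   62.6   11.6   60.9] pca theta 60.3
side [ 0  0  0  0  6 16 33 17 42 24 32 24 27 25 28 30 33 72 16  6 22 30 25 27
 42 25 24 31 33 25 38 40 71 22  4 18 27 29 42 40 31 21 41 34 33 32 45 79
 48  1]
0.13 424 [0.5345 0.5827] [0.1409 0.166 ] 89.0 z 0.0883
0.1685 458 [0.5334 0.5816] [0.1708 0.1961] 0.2 z 0.0884
0.199 505 [0.5345 0.5828] [0.2011 0.2263] 90.0 z 0.0883
top [ 0  0  0  0  0  0  0  0  0  0  0  0  0  0  0  0  0  0  0  0  0  0  0  0
  0  0  0  0  0  4  5  6  0  0  9 13 12 13 14 13 15 18 20 19 16 14 15 12
  0  0]
0.199 203 [0.5558 0.582 ] [0.1999 0.2244] 88.8 z 0.0881
```

View pics/end.png

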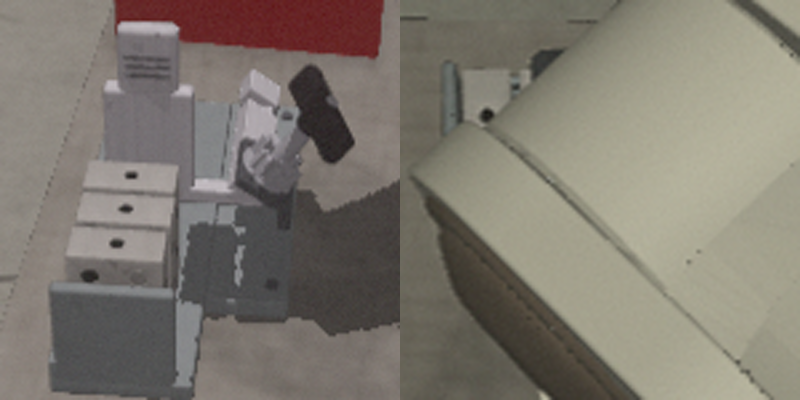

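Side view: three blocks level and aligned at (130,175), (125,208) and (115,242), with centre spacing about 30 mm. The stop is back at (148,60) and the handle is parked at (322,115).

```bash
python3 -c "
from station import ctrl; print(ctrl.sign_off())"
```

```text
the job is handed in; nothing more can be done
None
```

I handed the job in after about 25 s. The pin is parked about 9.5 mm out, the stop is fully back, and the loose block stands square and in line, about 30 mm centre to centre from its neighbour. The handle read about 60° of turn against the nominal 66°; I took it as seated because the pin is well below the 14 mm rim.

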